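# Mast tube through the V-block onto the painting cradle

### The job

Take the thickest round aluminium tube out of the plywood rack by the end that sticks out, lay it across the steel V-block, middle over the block, and let go of it. Then pick it up again by its middle, in the gap between the block's two cheeks, and lay it centrally in both V-grooves of the wooden painting cradle.

Things in the scene. Friction and masses are not known exactly. Their poses are not given: they have to be found in the camera images.
- tube_mid (a point): Middle of the task's tube, on its axis. Round aluminium tube, 16 mm thick, 200 mm long, about 40 g, dark bores at its ends. x runs along the tube; it may roll about x. It starts level in one of the rack's lanes, this point 38 mm above the table, its -x end sticking out some 70 mm towards the robot, free to grip. A thinner tube (8 mm) and a square bar (10 mm) lie likewise in the other lanes.
- rack: Fixed plywood rack, 130 mm long (x), 190 wide, 70 high; origin under its centre, z up. Three lanes along x, 72 mm apart, 22 mm wide and 40 deep, open at the top and both ends: too narrow for fingers beside a tube. Each holds one rod that sticks out at the -x end.
- vblock_seat (a point): Where the tube's middle rests on the fixed dark steel V-block, 50 mm above the table, at mid-length; x runs along the groove, z up. Two cheeks, each 20 mm thick, centred 42 mm either side along x: 104 mm long, 60 wide in all. 90 degree V, 48 mm wide at the cheek tops, 13 mm above this point. The 64 mm gap between the cheeks is open at the sides, down to a base plate 12 mm above the table.
- cradle_seat (a point): Where the tube's middle rests in the fixed wooden cradle, 45 mm above the table, at mid-length; x runs along the groove, z up. Two grooved blocks reach from 42 to 108 mm either side along x, 68 mm wide. 90 degree V, 56 mm wide at the tops, 17 mm above this point; the tube's ends lie down inside. The 84 mm gap between them is open at the sides, down to a base plate 12 mm above the table.
Not all that is in view belongs to the job. Of the things that look like the part that bears cradle_seat, the middle-sized one is meant.

How it is judged (in metres and radians):
On the way, in this order (a step that is already met when the one before it is completed fails the run):
1. the tube lies in both cheeks of the V-block, its middle within 20 mm of the block's middle, and is let go (x of tube_mid in the frame of vblock_seat between -0.02 and 0.02 m and y of tube_mid in the frame of vblock_seat between -0.01 and 0.01 m and z of tube_mid in the frame of vblock_seat between -0.006 and 0.006 m and angle between the x axis of tube_mid and the x axis of vblock_seat, either way round below 0.17 rad and contact force between the fingers and tube below 0.1 N), for 0.2 s.
2. the tube is held by its middle (grasp point within 40 mm of it), lifted clear of the V-block (distance between the grasp point and tube_mid below 0.04 m and contact force between the fingers and tube above 0.5 N and z of tube_mid in the frame of vblock_seat above 0.025 m), for 0.1 s.
At the end, for the whole second after the job is handed in: The thick tube rests in both grooves of the wooden cradle, its middle within 20 mm lengthwise, 10 mm sideways and 6 mm in height of the cradle's seat point, within 10 degrees of the grooves, at rest (x of tube_mid in the frame of cradle_seat between -0.02 and 0.02 m and y of tube_mid in the frame of cradle_seat between -0.01 and 0.01 m and z of tube_mid in the frame of cradle_seat between -0.006 and 0.006 m and angle between the x axis of tube_mid and the x axis of cradle_seat, either way round below 0.17 rad and linear speed of tube below 0.02 m/s); the robot touches nothing.
It also fails if it takes over 64 s, if anything falls off the work surface, if the arm or the gripper's body presses on something with over 40 N, if the wrist force passes 120 N, or if a joint passes its speed limit or range.

### The arm

A 7-joint arm with a two-finger parallel gripper is mounted at the origin on the work surface. World frame = base frame: x ahead of the robot, y to its left, z up, the work surface at z = 0. Lengths are in m, angles in degrees, forces in N, time in s.
With the tool pointing down it reaches from about 0.425 to 1.025 m from the base axis. Payload 3.6 kg.
Tool frame: the origin (TCP) lies at the very end of the fingers, on their centre line; the grasp point (between the pads) lies env.grasp_offset behind it (env.grasp_offset is the distance from the TCP to the grasp point, in m); z points along the fingers, y is the line along which they close (so a half turn about z gives the same grasp; the last joint's range is limited). The gripper opens to 85 mm and grips with 20 to 120 N. Pads are 22 mm wide; open, the fingers measure 114 mm over their backs; the gripper's body (76 mm by 85 mm) begins 54 mm behind the grasp point. The pads swing forward as they close: fully open they stand 13 mm farther back than shut.
Start: joints at [69.185, 33.873, 2.773, 92.16, -1.908, 54.013, -1.931], TCP at [0.193, -0.699, 0.231] pointing down, gripper open.
Joint ranges: [-153.93, 153.93], [-27.13, 128.08], [-72.61, 78.16], [10.71, 143.7], [-87.88, 267.88], [4.46, 118.87], [-176.78, 176.78]. Speed limits (degrees/s): [147.25, 147.25, 180, 180, 180, 180, 180].

### API

Orientations are given as a 3x3 rotation matrix whose columns are the frame's x, y, z axes.
In Python, from workcell import env, snapshot, ticket, finder gives the robot as it stands.
- The arm moves only by the shell command python3 -m creep 'ROWS'. ROWS is JSON, a list of rows, each a list of 3 entries, a list of its own where there are three numbers: the opening, from 0 (shut) to 1 (fully open), then the shift along the tool's x, y, z in cm, then the turn, a rotation vector about the tool's x, y, z in rad. In form: [[claw, [dx, dy, dz], [wx, wy, wz]], ...]. A call has 1 to 12 rows; each row shifts and turns the commanded pose from where the row before left it, along the tool's axes as they then stand; what a row does not reach is not made up. A row lasts 1/10 s, in which the tool goes at most 50 mm and 8.59 degrees, less where a joint would pass 70% of its speed; a pose out of reach is approached as far as the arm can. A call is refused whole if a number of a shift passes 5 or a number of a turn 0.15, either way. A call with a gripper value outside its range is refused whole. The fingers move at their own pace and stop on an object; the grip force is fixed at half the most. Time passes only in rows, so rows that do not move let the fingers close. It gives the time, the measured TCP pose, the force, the opening and the grip force at its end, in the units of the state.
- env.get_state(): the state, without advancing time (a new reading comes with each control period).
- snapshot(name): name is "side" or "top"; returns a dict with "frame" (384x512x3 uint8, blue, green, red), "z_map" (384x512 float32, m along the optical axis (not along the pixel's ray), 0 where there is no reading), "fx", "fy", "cx", "cy" (pixels), "eye" and "rotation" of the camera in the world. Camera axes: x right, y down, z forward; pixel columns grow to the right and rows downward; lengths in m; the calibration is good to about 2 mm. A picture is of the moment at which its call begins.
- ticket.sign_off(): hands the job in; it is judged then, once.
Trained networks look in a picture, given as the dict that the camera call returned (one of the last four; its "shot" number tells which), for a name from the list of things; names that differ only in an ending like _2 or _b are one class to them, and where a whole thing is asked for, a point or a joint stands for the part that bears it (a point fixed in the world has none). Each returns a list of dicts, best first, with "confidence" (0 to 1); they miss things now and then, are a little off and sometimes report something else, mostly with a low value. They report only what shows in the picture. A call takes as long as a camera call. They do not tell look-alikes from the thing itself.
- finder.find_in(picture, label): "point" ([column, row] in pixels, amid what is visible of it).
- finder.tip_of(picture, label): "point" ([column, row] in pixels: a listed point, or the origin of a listed thing).
The state is a dict: "t": time; "joints": joint angles; "joint_velocities": joint speeds; "tau": joint torques, N m; "eef_pos": TCP position; "tcp_rot": TCP orientation; "force": force on the tool from outside, world axes, zero at the start; "ft_torque": the same for the moment, N m; "grip_width": finger opening in m; "grip_force": force on a finger pad.
Only numpy, scipy, OpenCV 4.12 (cv2) and the standard library are available. Lean on these libraries where they do the work, as an engineer would, in place of code of your own. Each camera call takes 0.05 s, during which the arm holds its last target. There are 200 camera calls.

## Working session

There is one attempt and no reset: what is moved stays moved. The work goes in short steps, Python scripts to look and compute and a shell command to move; the robot and the scene stay as the last step left them, time stands still between calls to the robot, and variables do not carry over. Pictures are saved under pics/ and viewed, at most 10 in all, crops included, and the job is handed in when it is done.

```bash
ls; mkdir -p pics
cat > h.py <<'E'
import numpy as np, cv2
from workcell import env, snapshot, ticket, finder
def world(p,u,v,z=None):
    d=p["z_map"][int(round(v)),int(round(u))] if z is None else z
    c=np.array([(u-p["cx"])/p["fx"]*d,(v-p["cy"])/p["fy"]*d,d])
    return np.array(p["eye"])+np.array(p["rotation"])@c
def cloud(p):
    v,u=np.mgrid[:384,:512]; d=p["z_map"]
    c=np.stack([(u-p["cx"])/p["fx"]*d,(v-p["cy"])/p["fy"]*d,d],-1)
    return np.array(p["eye"])+c@np.array(p["rotation"]).T
E
python3 - <<'E'
from h import *
np.set_printoptions(precision=3,suppress=True)
s=env.get_state(); print(s["eef_pos"],s["tcp_rot"],s["grip_width"],env.grasp_offset)
ims=[]
for n in("top","side"):
    p=snapshot(n); print(n,p["eye"],p["rotation"],p["fx"])
    cv2.imwrite(f"pics/{n}0.png",cv2.resize(p["frame"],(768,576)))
    for l in("tube_mid","rack","vblock_seat","cradle_seat"):
        for f in("find_in","tip_of"):
            for r in getattr(finder,f)(p,l):
                u,v=r["point"]; print(n,l,f,np.round(r["point"],1),round(r["confidence"],2),world(p,u,v))
    np.save(f"{n}0.npy",cloud(p)); cv2.imwrite(f"{n}0raw.png",p["frame"])
E
```

```text
pics
[ 0.193 -0.698  0.23 ] [[ 0.964  0.267 -0.001]
 [ 0.267 -0.964  0.002]
 [-0.    -0.002 -1.   ]] 0.08546765415440806 0.0187
top [ 0.415 -0.065  1.067] [[-0.009 -0.998  0.063]
 [-1.     0.01   0.012]
 [-0.013 -0.063 -0.998]] 387.99695527826964
top tube_mid find_in [138.3 169.3] 0.61 [0.541 0.246 0.05 ]
top tube_mid tip_of [136.3 156.4] 0.72 [0.576 0.254 0.043]
top rack find_in [133.4 145.1] 0.68 [0.604 0.257 0.057]
top rack tip_of [141.7 147. ] 0.64 [0.596 0.231 0.07 ]
top vblock_seat find_in [232.5 143.3] 0.87 [ 0.615 -0.002  0.009]
top vblock_seat find_in [138.8 143.8] 0.71 [0.609 0.246 0.046]
top vblock_seat find_in [340.7 156.1] 0.53 [ 0.576 -0.297  0.011]
top vblock_seat tip_of [230.9 140. ] 0.63 [0.623 0.003 0.013]
top cradle_seat find_in [341.1 156.1] 0.92 [ 0.576 -0.299  0.011]
top cradle_seat find_in [404.9 127.3] 0.72 [ 0.653 -0.475  0.011]
top cradle_seat find_in [395.5 261.2] 0.64 [ 0.29  -0.436  0.015]
top cradle_seat tip_of [344.1 154.2] 0.97 [ 0.581 -0.307  0.012]
top cradle_seat tip_of [412. 124.] 0.83 [ 0.662 -0.495  0.01 ]
top cradle_seat tip_of [399.8 259.1] 0.8
[... 203 characters left out ...]
ide tube_mid tip_of [214.5 262.1] 0.68 [0.557 0.295 0.07 ]
side rack find_in [199.1 255.7] 0.7 [0.383 1.15  0.766]
side rack tip_of [201.3 268.6] 0.98 [0.588 0.309 0.058]
side vblock_seat find_in [213.8 214.8] 0.9 [ 0.615 -0.007  0.009]
side vblock_seat tip_of [212.8 204.2] 0.91 [ 0.633 -0.084 -0.001]
side cradle_seat find_in [237.  168.1] 0.68 [ 0.587 -0.332  0.008]
side cradle_seat find_in [315.  156.7] 0.61 [ 0.299 -0.452  0.016]
side cradle_seat find_in [224.7 152.3] 0.6 [ 0.655 -0.47   0.005]
side cradle_seat tip_of [225.2 145. ] 0.88 [ 0.667 -0.559 -0.004]
side cradle_seat tip_of [239.5 160.2] 0.86 [ 0.588 -0.413  0.002]
side cradle_seat tip_of [317.7 148.8] 0.64 [ 0.285 -0.569 -0.003]
```

View pics/top0.png

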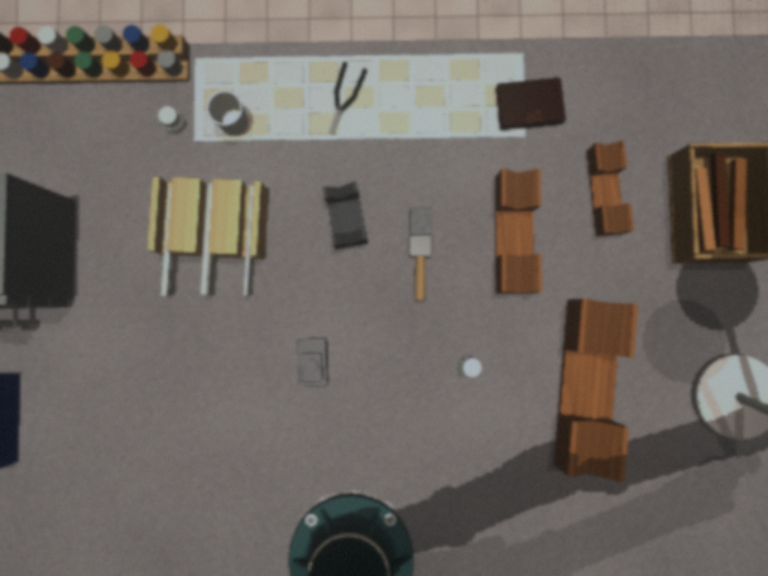

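Run:
```python
import numpy as np,cv2
np.set_printoptions(precision=4,suppress=True)
P=np.load("top0.npy"); im=cv2.imread("top0raw.png")
m=((P[...,2]>0.025)&(P[...,2]<0.12)).astype(np.uint8)
n,lab,st,ce=cv2.connectedComponentsWithStats(m)
for i in range(1,n):
    if st[i,4]<60: continue
    q=P[lab==i]; r=cv2.minAreaRect(q[:,:2].astype(np.float32)*1000)
    print(i,st[i],"rect",np.round(r[0],1),np.round(r[1],1),round(r[2],1),"z",np.percentile(q[:,2],[5,50,95]))
```

```text
1 [   0   16  124   35 3259] rect [912.  463.2] [331.6  68.3] 90.0 z [0.0308 0.0521 0.0834]
19 [138  60  27  28 434] rect [795.2 211.3] [61.7 62.8] 88.8 z [0.0292 0.0596 0.0762]
46 [106  71  14  14 145] rect [793.9 322.3] [32.4 30.9] 44.6 z [0.0335 0.0446 0.048 ]
70 [394  94  24  22 419] rect [ 710.6 -469.3] [50.5 53.2] 4.3 z [0.027  0.0382 0.0474]
71 [ 449   95   63   80 4308] rect [ 620.7 -657.3] [200.9 138. ] 0.1 z [0.0301 0.0493 0.0802]
72 [332 112  29  28 761] rect [ 651.7 -305. ] [68.6 67.6] 89.2 z [0.0328 0.0496 0.0629]
73 [  98  118   80   79 4185] rect [569.4 249.2] [192.1 205.1] 86.8 z [0.0315 0.0679 0.0724]
74 [215 121  25  14 223] rect [650.9  10.5] [21.1 59.8] 10.0 z [0.0317 0.051  0.0639]
75 [   0  124   47   96 1739] rect [517.5 525.3] [ 80.6 257.1] 66.5 z [0.0316 0.0736 0.1159]
76 [399 135  24  21 422] rect [ 598.5 -477.2] [50.  52.6] 3.7 z [0.0262 0.0383 0.0476]
77 [221 152  24  13 213] rect [568.2  -4.2] [21.  59.5] 9.6 z [0.0333 0.0515 0.0636]
78 [332 169  29  26 728] rect [ 501.9 -301.7] [67.3 66. ] 89.3 z [0.0338 0.0503 0.0623]
79 [ 378  199   48   40 1577] rect [ 405.5 -439.2] [95.5 90.2] 83.5 z [0.044  0.0681 0.0856]
87 [200 235  16  20 267] rect [340.4  66.3] [50.6 38.9] 3.0 z [0.0302 0.0344 0.0422]
88 [308 238  13  14 132] rect [ 339. -216.] [32.2 31.1] 68.0 z [0.04   0.0446 0.0482]
92 [  0 250   9  62 440] rect [251.8 604.2] [158.8  14.5] 3.5 z [0.027  0.0399 0.0541]
98 [491 262  21  15 133] rect [ 273.7 -692.4] [27.7 14.2] 18.9 z [0.0278 0.061  0.0898]
99 [ 372  277   47   45 1712] rect [ 201.1 -415.7] [95.4 91.5] 83.5 z [0.0392 0.0675 0.0855]
102 [ 198  342   72   42 1119] rect [38.4 -5.4] [184.3 100.6] 83.4 z [0.0276 0.0548 0.1124]
```

The top view shows the tube ends sticking out at (165,275), (206,275) and (248,275). The V-block is at (346,215). The cradle look-alikes are small (610,188), middle (518,232) and large (600,390). The middle one's blocks measure 68 mm wide, so it's the one meant. Next I'll check which tube is thickest in a close crop.

Run:
```python
from h import *
np.set_printoptions(precision=4,suppress=True)
a=cv2.resize(cv2.imread("top0raw.png")[110:205,90:185],(400,400),interpolation=2)
b=cv2.resize(cv2.imread("side0raw.png")[215:310,170:265],(400,400),interpolation=2)
cv2.imwrite("pics/crop.png",np.hstack([a,b]))
P=np.load("top0.npy")
# protruding: cross profiles at x
for x0 in(0.47,0.48,0.49,0.50):
  q=P[(abs(P[...,0]-x0)<0.005)&(P[...,2]>0.02)&(P[...,2]<.1)&(P[...,1]>.1)&(P[...,1]<.4)]
  for lo,hi in((.13,.215),(.215,.285),(.285,.36)):
    r=q[(q[:,1]>lo)&(q[:,1]<hi)]
    if len(r): print(x0,len(r),"y",r[:,1].min(),r[:,1].mean(),r[:,1].max(),"z",np.median(r[:,2]),r[:,2].max())
for lo,hi in((.13,.215),(.215,.285),(.285,.36)):
  r=P[(P[...,1]>lo)&(P[...,1]<hi)&(P[...,2]>.025)&(P[...,2]<.1)&(P[...,0]>.3)&(P[...,0]<.53)]; r=r[(r[:,0]>.42)]; print(lo,"xmin",np.sort(r[:,0])[:6], cv2.fitLine(r[r[:,0]<.505][:,:2].astype(np.float32),2,0,0.01,0.01).ravel())
# rack rect top
r=P[(P[...,2]>.062)&(P[...,2]<.08)&(P[...,0]>.5)&(P[...,0]<.7)&(P[...,1]>.1)&(P[...,1]<.4)]
print(cv2.minAreaRect(r[:,:2].astype(np.float32)*1000))
```

```text
0.47 6 y 0.1810059630440147 0.18273649590927873 0.18604742235509925 z 0.03619248265523678 0.04152306785484994
0.47 12 y 0.24658767411031823 0.2522192540788561 0.2587040417430067 z 0.04354564255579152 0.047792178589730394
0.47 10 y 0.3205814167168386 0.32489246639484937 0.3298662903660587 z 0.038005368676434115 0.04180608486934756
0.48 11 y 0.17759317848504336 0.18033407295050063 0.18347105571529362 z 0.03715167841372624 0.03856809026919272
0.48 24 y 0.24609262115635688 0.25200012970992264 0.25937139055520386 z 0.04369039167387956 0.0490286988063624
0.48 20 y 0.3202252883324125 0.32476222279974293 0.33005609862648333 z 0.03842407084751687 0.04329096849840508
0.49 12 y 0.17753341561585448 0.18056601046519596 0.18353556124208864 z 0.03729934895142328 0.039299841518251055
0.49 24 y 0.2463189366098188 0.25215763618337156 0.2601035507164567 z 0.04299843919478352 0.049730165550065264
0.49 15 y 0.3209820969392549 0.3245509889006733 0.33018118114491807 z 0.04020391189007477 0.042730349230059916
0.5 12 y 0.17738504507189923 0.18045288749049107 0.1832897348418197 z 0.037396470435773876 0.041053517859530375
0.5 22 y 0.24627084955901618 0.2517894850029729 0.2594097710199048 z 0.044640271708849655 0.04853206808853727
0.5 20 y 0.31907418397168813 0.32458330802322444 0.3294830011801771 z 0.03984317318710007 0.04399621551457211
0.13 xmin [0.4699 0.4699 0.47   0.4725 0.4726 0.4749] [ 0.9989 -0.047   0.4876  0.1808]
0.215 xmin [0.47   0.4702 0.4702 0.4703 0.4704 0.4706] [ 0.9999 -0.0155  0.4871  0.252 ]
0.285 xmin [0.471  0.471  0.4712 0.4714 0.4715 0.4738] [ 0.9999 -0.0151  0.4872  0.3247]
((606.698974609375, 247.38284301757812), (191.69134521484375, 130.43138122558594), 86.755615234375)
```

View pics/crop.png

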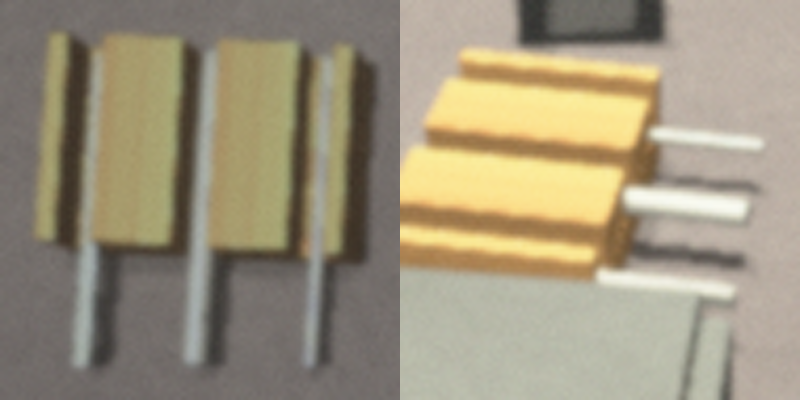

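The crop shows the middle tube is the thickest: top view at (196,330), side view at (690,203), with its top at about 46 mm. Before moving, I'll check the side view for the tall object near the start pose.

View pics/side0.png

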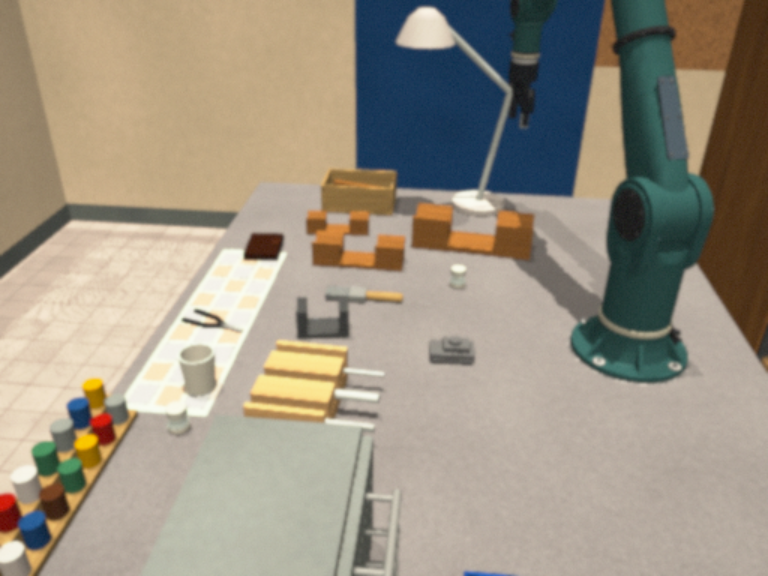

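```bash
cat >> h.py <<'E'
def go(pos,yaw):
    """print shift (tool axes, cm) and turn about tool z to bring TCP to pos, tool x at yaw deg"""
    s=env.get_state(); R=np.array(s["tcp_rot"]); d=np.array(pos)-np.array(s["eef_pos"])
    y=np.radians(yaw); T=np.array([[np.cos(y),np.sin(y),0],[np.sin(y),-np.cos(y),0],[0,0,-1.]])
    from scipy.spatial.transform import Rotation as Ro
    print("shift before turn",np.round(R.T@d*100,2),"after turn",np.round(T.T@d*100,2),"turn",np.round(Ro.from_matrix(R.T@T).as_rotvec(),3))
E
python3 - <<'E'
from h import *
np.set_printoptions(precision=3,suppress=True)
for f in("top0","side0"):
  P=np.load(f+".npy"); m=(P[...,2]>.14)&(abs(P[...,1])<.85)&(P[...,0]>-.1)&(P[...,0]<1.1)&(P[...,2]<.6)
  n,l,st,ce=cv2.connectedComponentsWithStats(m.astype(np.uint8))
  for i in range(1,n):
    if st[i,4]>40: q=P[l==i]; print(f,st[i],q.min(0),q.max(0))
go([.5,-.25,.23],-3)
E
```

```text
top0 [   0  115   21   89 1666] [0.451 0.506 0.14 ] [0.651 0.543 0.204]
top0 [206 366  50  18 628] [ 0.03  -0.058  0.14 ] [0.078 0.055 0.257]
side0 [ 264    0  108  106 2746] [ 0.137 -0.76   0.141] [ 0.524 -0.582  0.561]
side0 [ 404    5   72  199 9428] [-0.077 -0.205  0.14 ] [0.099 0.084 0.6  ]
side0 [   93   277   175   107 13577] [0.41  0.508 0.14 ] [0.651 0.747 0.203]
shift before turn [ 41.53 -35.08   0.13] after turn [ 28.28 -46.42   0.13] turn [0.    0.    0.322]
```

```bash
python3 -m creep '[[1,[0,-4,0],[0,0,0]],[1,[0,-4,0],[0,0,0]],[1,[0,-4,0],[0,0,0]],[1,[0,-4,0],[0,0,0]],[1,[4,-2.5,0],[0,0,0]],[1,[4,-2.5,0],[0,0,0]],[1,[4,-2.5,0],[0,0,0.05]],[1,[4,-2.5,0],[0,0,0.05]],[1,[4,-2.5,0],[0,0,0.05]],[1,[4,-2.5,0],[0,0,0.05]],[1,[4,-2.5,0],[0,0,0.05]],[1,[4,-2.5,0],[0,0,0.05]]]'
python3 - <<'E'
from h import *
go([.492,.252,.16],-3)
E
```

```text
t: 2.1
eef_pos: [0.4307, -0.2912, 0.2317]
tcp_rot: [[0.999, -0.032, 0.0], [-0.032, -0.999, -0.0], [0.001, 0.0, -1.0]]
force: [0.2, 0.1, 0.3]
grip_width: 0.0853
grip_force: 0.0
shift before turn [  4.38 -54.49   7.15] after turn [  3.28 -54.57   7.17] turn [ 0.    -0.001  0.02 ]
```

```bash
python3 -m creep '[[0.6,[0.3,-4.5,0],[0,0,0.02]],[0.6,[0.3,-4.5,0],[0,0,0]],[0.6,[0.3,-4.5,0],[0,0,0]],[0.6,[0.3,-4.5,0.5],[0,0,0]],[0.6,[0.3,-4.5,0.5],[0,0,0]],[0.6,[0.3,-4.5,0.5],[0,0,0]],[0.6,[0.3,-4.5,1],[0,0,0]],[0.6,[0.3,-4.5,1],[0,0,0]],[0.6,[0.3,-4.5,1],[0,0,0]],[0.6,[0.3,-4.5,1],[0,0,0]],[0.6,[0.3,-4.5,1],[0,0,0]],[0.6,[0.3,-4.5,1],[0,0,0]]]'
python3 - <<'E'
from h import *
go([.492,.252,.02],-3)
p=snapshot("side"); a=p["frame"][150:330,150:390]; cv2.imwrite("pics/s1.png",cv2.resize(a,(720,540),interpolation=2))
E
```

```text
t: 3.3
eef_pos: [0.4919, 0.2469, 0.1561]
tcp_rot: [[0.999, -0.05, 0.001], [-0.05, -0.999, 0.0], [0.001, -0.0, -1.0]]
force: [1.6, -0.3, 1.0]
grip_width: 0.0514
grip_force: 0.0
shift before turn [-0.03 -0.51 13.61] after turn [-0.02 -0.51 13.61] turn [-0.    -0.001  0.002]
```

```bash
python3 -m creep '[[0.6,[0,-0.5,4],[0,0,0]],[0.6,[0,0,4],[0,0,0]],[0.6,[0,0,3],[0,0,0]],[0.6,[0,0,2.6],[0,0,0]],[0.6,[0,0,0],[0,0,0]],[0,[0,0,0],[0,0,0]],[0,[0,0,0],[0,0,0]],[0,[0,0,0],[0,0,0]],[0,[0,0,0],[0,0,0]]]'
```

```text
t: 4.25
eef_pos: [0.493, 0.2506, 0.0217]
tcp_rot: [[0.999, -0.05, 0.003], [-0.05, -0.999, 0.002], [0.003, -0.002, -1.0]]
force: [1.3, 0.5, 1.2]
grip_width: 0.0138
grip_force: 58.3
```

```bash
python3 -m creep '[[0,[0,0,0],[0,0,0]],[0,[0,0,-1],[0,0,0]],[0,[0,0,-2],[0,0,0]],[0,[0,0,-3],[0,0,0]],[0,[0,0,-3],[0,0,0]],[0,[0,0,-3],[0,0,0]],[0,[0,0,0],[0,0,0]]]'
cat >> h.py <<'E'
def tube(p,R,c,zmin,L=.14,half=.03):
    """points of the tube around c (grasp) above zmin; fit axis"""
    P=cloud(p); m=(p["z_map"]>0)&(P[...,2]>zmin)
    return P[m&(np.linalg.norm(P-c,axis=-1)<L)]
E
python3 - <<'E'
from h import *
np.set_printoptions(precision=4,suppress=True)
s=env.get_state(); e=np.array(s["eef_pos"])
p=snapshot("top");q=snapshot("side")
cv2.imwrite("pics/lift.png",np.hstack([cv2.resize(p["frame"][100:220,80:200],(400,400)),cv2.resize(q["frame"][180:300,150:270],(400,400))]))
for pic in(p,q):
  P=cloud(pic); m=(pic["z_map"]>0)&(P[...,2]>.085)&(P[...,0]>e[0]+.05)&(P[...,0]<e[0]+.25)&(abs(P[...,1]-e[1])<.04)
  r=P[m]; print(len(r)); 
  if len(r)>10: print("line",cv2.fitLine(r.astype(np.float32),2,0,.01,.01).ravel(),"x",r[:,0].min(),np.percentile(r[:,0],99),r[:,0].max(),"z",r[:,2].max())
E
```

```text
t: 4.95
eef_pos: [0.4938, 0.251, 0.1445]
tcp_rot: [[0.999, -0.051, 0.006], [-0.051, -0.999, 0.004], [0.006, -0.004, -1.0]]
force: [0.8, -0.7, 0.1]
grip_width: 0.0137
grip_force: 58.5
376
line [-0.5019 -0.0027  0.8649  0.6056  0.244   0.1726] x 0.5438303966411133 0.6682492689310885 0.6697933560670717 z 0.46990895949992506
347
line [-0.2904 -0.0215  0.9567  0.6034  0.2517  0.1741] x 0.5437948811115074 0.6676012138663712 0.66856070085235 z 0.46693946715322104
```

View pics/lift.png

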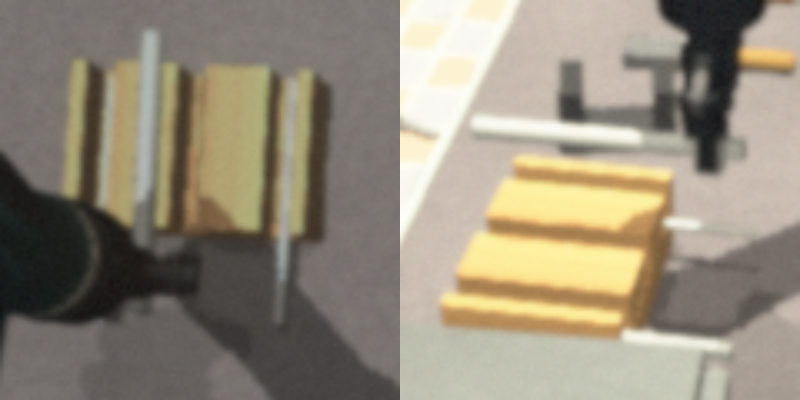

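The thick tube is held near its end, roughly level, running from (150,35) to (145,310) in the top crop. Now I'll measure its pose in the tool frame.

```bash
cat >> h.py <<'E'
def held(x0=.02,x1=.22):
    s=env.get_state(); e=np.array(s["eef_pos"]); R=np.array(s["tcp_rot"]); g=e-R[:,2]*env.grasp_offset
    for n in("top","side"):
        pic=snapshot(n); Q=(cloud(pic)-g)@R
        m=(pic["z_map"]>0)&(abs(Q[...,2])<.03)&(abs(Q[...,1])<.025)&(Q[...,0]>x0)&(Q[...,0]<x1)
        r=Q[m]; a=np.polyfit(r[:,0],r[:,1],1); b=np.polyfit(r[:,0],r[:,2],1)
        print(n,len(r),"tool-frame: y=",np.round(a,4),"z=",np.round(b,4),"xrange",np.round([r[:,0].min(),np.percentile(r[:,0],98),r[:,0].max()],4),"zq",np.round(np.percentile(r[:,2],[2,50]),4))
E
python3 - <<'E'
from h import *
held()
y=np.radians(10.1); print("t",env.get_state()["t"])
u=np.array([np.cos(y),np.sin(y)]); c=np.array([.5)[0:0] if 0 else np.array([.60955,.00315]); g=c-u*.0755; print(g)
go([g[0],g[1],.15],10.1)
E
```

```text
File "<stdin>", line 4
    u=np.array([np.cos(y),np.sin(y)]); c=np.array([.5)[0:0] if 0 else np.array([.60955,.00315]); g=c-u*.0755; print(g)
                                                     ^
SyntaxError: closing parenthesis ')' does not match opening parenthesis '['
```

Run:
```python
from h import *
held()
y=np.radians(10.1)
u=np.array([np.cos(y),np.sin(y)]); g=np.array([.60955,.00315])-u*.0755; print(g)
go([g[0],g[1],.15],10.1)
```

```text
top 441 tool-frame: y= [-0.0221  0.0035] z= [ 0.0015 -0.0025] xrange [0.0203 0.1722 0.1754] zq [-0.007  -0.0028]
side 412 tool-frame: y= [-0.0182 -0.0051] z= [0.0073 0.0014] xrange [0.02   0.1725 0.1757] zq [-0.0038  0.0012]
[ 0.53522001 -0.01009019]
shift before turn [ 5.74 25.68 -1.02] after turn [-0.17 26.31 -1.05] turn [ 0.001  0.002 -0.226]
```

```bash
python3 -m creep '[[0,[0,2,0],[0,0,0]],[0,[0,3,0],[0,0,-0.05]],[0,[0,3.5,0],[0,0,-0.05]],[0,[0,4,0],[0,0,-0.05]],[0,[0,4,0],[0,0,-0.06]],[0,[0,4,0],[0,0,0]],[0,[0,3,0],[0,0,0]],[0,[0,0,0],[0,0,0]],[0,[0,0,0],[0,0,0]]]'
python3 - <<'E'
from h import *
go([.5367,-.0098,.07],9.0); held()
E
```

```text
t: 6.05
eef_pos: [0.5054, 0.0153, 0.1391]
tcp_rot: [[0.988, 0.157, -0.003], [0.157, -0.988, -0.0], [-0.003, -0.0, -1.0]]
force: [-0.1, 0.5, -1.6]
grip_width: 0.0136
grip_force: 58.5
shift before turn [2.71 2.97 6.9 ] after turn [2.69 2.97 6.91] turn [-0.     0.003  0.001]
top 176 tool-frame: y= [ 0.0036 -0.0015] z= [ 0.018  -0.0053] xrange [0.1101 0.1751 0.1761] zq [-0.0067 -0.003 ]
side 308 tool-frame: y= [-0.0191 -0.0071] z= [0.0039 0.001 ] xrange [0.0222 0.1716 0.1749] zq [-0.0051  0.0006]
```

Next, move to a point above the block, with the tube about 86 mm up, and check.

```bash
python3 -m creep '[[0,[1.4,1.5,0],[0,0,0]],[0,[1.3,1.5,0],[0,0,0]],[0,[0,0,2],[0,0,0]],[0,[0,0,3],[0,0,0]],[0,[0,0,1.5],[0,0,0]],[0,[0,0,0],[0,0,0]],[0,[0,0,0],[0,0,0]]]'
python3 - <<'E'
from h import *
go([.5367,-.0098,.034],9.0); held()
p=snapshot("top");q=snapshot("side")
cv2.imwrite("pics/v1.png",np.hstack([cv2.resize(p["frame"][100:200,180:280],(400,400)),cv2.resize(q["frame"][160:260,160:260],(400,400))]))
E
```

```text
t: 6.85
eef_pos: [0.5377, -0.0076, 0.0752]
tcp_rot: [[0.987, 0.162, -0.001], [0.162, -0.987, 0.001], [-0.001, -0.001, -1.0]]
force: [-0.7, 0.1, -0.0]
grip_width: 0.0139
grip_force: 58.5
shift before turn [-0.13  0.2   4.12] after turn [-0.13  0.2   4.12] turn [-0.001  0.001  0.005]
top 154 tool-frame: y= [ 0.0053 -0.002 ] z= [-0.0235  0.0014] xrange [0.1122 0.1751 0.1769] zq [-0.007  -0.0028]
side 281 tool-frame: y= [-0.009  -0.0061] z= [0.0022 0.0007] xrange [0.0201 0.1728 0.1757] zq [-0.0052  0.    ]
```

View pics/v1.png

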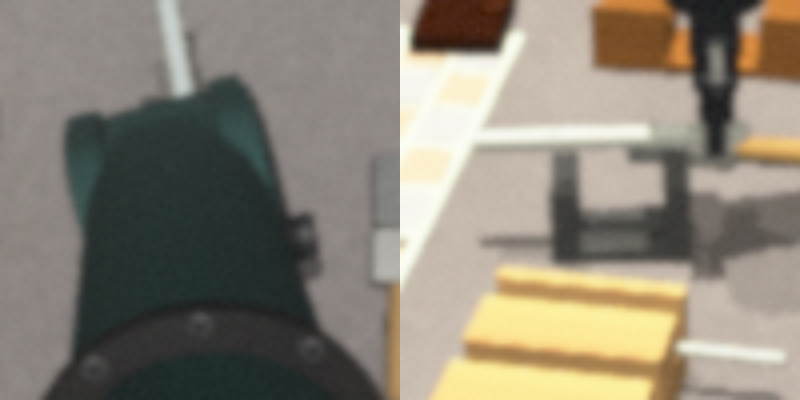

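The tube is level over both cheeks, (565,135) to (675,140) in the side crop. Lowering it now.

```bash
python3 -m creep '[[0,[-0.1,0.2,1],[0,0,0]],[0,[0,0,1.5],[0,0,0]],[0,[0,0,1],[0,0,0]],[0,[0,0,0.4],[0,0,0]],[0,[0,0,0],[0,0,0]],[0,[0,0,0],[0,0,0]]]'
python3 - <<'E'
from h import *
go([.5367,-.0098,.034],9.0); held(); print(env.get_state()["force"])
E
```

```text
t: 7.65
eef_pos: [0.5368, -0.0105, 0.0361]
tcp_rot: [[0.987, 0.16, -0.001], [0.16, -0.987, 0.001], [-0.001, -0.001, -1.0]]
force: [-0.3, 2.5, -0.6]
grip_width: 0.014
grip_force: 58.7
shift before turn [-0.   -0.07  0.21] after turn [-0.   -0.07  0.21] turn [-0.001  0.001  0.004]
top 231 tool-frame: y= [ 0.0362 -0.0068] z= [-0.0461  0.0042] xrange [0.1061 0.1741 0.1764] zq [-0.0089 -0.0025]
side 322 tool-frame: y= [-0.0591  0.0026] z= [ 0.0108 -0.0009] xrange [0.0216 0.171  0.1742] zq [-0.0066 -0.0008]
[-0.50430118  2.1212736   0.39306531]
```

```bash
python3 -m creep '[[0,[0,-0.1,0.1],[0,0,0]],[0,[0,0,0],[0,0,0]]]'; python3 -m creep '[[0,[0,0,0.1],[0,0,0]],[0,[0,0,0],[0,0,0]],[0,[0,0,0],[0,0,0]]]'
```

```text
t: 7.95
eef_pos: [0.5371, -0.0101, 0.0355]
tcp_rot: [[0.987, 0.159, 0.0], [0.159, -0.987, 0.0], [0.0, -0.0, -1.0]]
force: [-1.9, 2.0, 2.6]
grip_width: 0.0137
grip_force: 58.9
t: 8.25
eef_pos: [0.537, -0.01, 0.0349]
tcp_rot: [[0.987, 0.16, 0.0], [0.16, -0.987, 0.0], [0.0, -0.0, -1.0]]
force: [-2.8, 1.6, 7.7]
grip_width: 0.014
grip_force: 59.5
```

```bash
python3 -m creep '[[0.15,[0,0,0],[0,0,0]],[0.3,[0,0,0],[0,0,0]],[0.6,[0,0,0],[0,0,0]],[0.6,[0,0,0],[0,0,0]],[0.6,[0,0,0],[0,0,0]],[0.6,[0,0,-3],[0,0,0]],[0.6,[0,0,-4],[0,0,0]],[0.6,[-3,0,-4],[0,0,0]],[0.6,[-4,0,-2],[0,0,0]],[0.6,[-3,0,0],[0,0,0]],[0.6,[0,0,0],[0,0,0]]]'
python3 - <<'E'
from h import *
p=snapshot("top");q=snapshot("side")
cv2.imwrite("pics/v2.png",np.hstack([cv2.resize(p["frame"][100:200,180:280],(400,400)),cv2.resize(q["frame"][160:260,160:260],(400,400))]))
y=np.radians(10.1); u=np.array([np.cos(y),np.sin(y)]);w=np.array([-u[1],u[0]])
for pic in (p,q):
  P=cloud(pic); d=P[...,:2]-[.60955,.00315]; a=d@u; b=d@w; z=P[...,2]
  for lo,hi in((-.15,-.055),(-.028,.028),(.055,.15)):
    m=(a>lo)&(a<hi)&(abs(b)<.04)&(z>.035)&(z<.09)
    if m.sum()>4: print(lo,m.sum(),"a",a[m].min().round(4),a[m].max().round(4),"b",b[m].min().round(4),b[m].mean().round(4),b[m].max().round(4),"z",np.percentile(z[m],[5,50,95]).round(4))
E
```

```text
t: 9.35
eef_pos: [0.4324, -0.0277, 0.1644]
tcp_rot: [[0.987, 0.158, -0.005], [0.158, -0.988, -0.002], [-0.006, 0.001, -1.0]]
force: [0.5, 0.9, -0.1]
grip_width: 0.0513
grip_force: 0.0
-0.15 89 a -0.0944 -0.0554 b -0.0075 0.0005 0.0083 z [0.0516 0.0562 0.0599]
-0.028 129 a -0.0279 0.0277 b -0.0077 -0.0001 0.008 z [0.0514 0.0563 0.0601]
0.055 105 a 0.0554 0.1029 b -0.0079 -0.0002 0.0078 z [0.0521 0.0571 0.0602]
-0.15 76 a -0.0979 -0.055 b -0.005 0.007 0.0142 z [0.0449 0.0527 0.0582]
-0.028 93 a -0.0279 0.0262 b -0.0016 0.0075 0.0142 z [0.0446 0.0529 0.0571]
0.055 85 a 0.0553 0.1003 b -0.0055 0.0069 0.0137 z [0.0434 0.0519 0.0569]
```

View pics/v2.png

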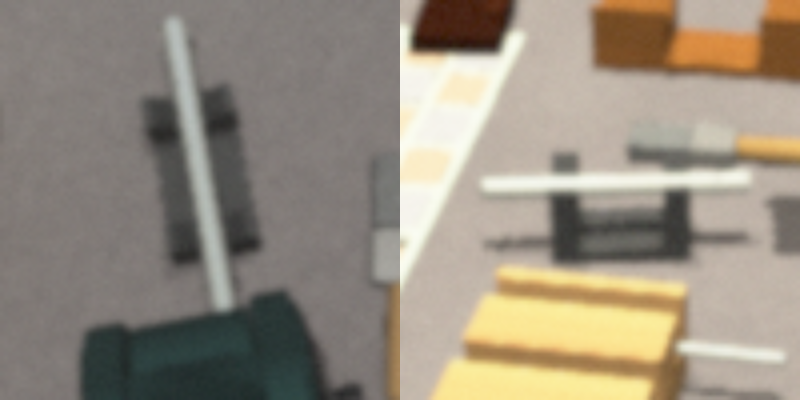

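The tube lies in both cheeks, centred to about 2 mm: ends at (175,22) and (222,300) in the top crop, axis 50 mm up. Next I'll grasp it by the middle.

Run:
```python
from h import *
go([.6115,.0035,.033],10.1)
```

```text
shift before turn [17.6  -0.23 13.16] after turn [17.61  0.08 13.15] turn [ 0.    -0.001 -0.017]
```

```bash
python3 -m creep '[[0.65,[3,0,0],[0,0,-0.017]],[0.65,[4,0,0],[0,0,0]],[0.65,[4,0.1,0],[0,0,0]],[0.65,[4,0,0],[0,0,0]],[0.65,[2.6,0,2],[0,0,0]],[0.65,[0,0,2],[0,0,0]],[0.65,[0,0,0],[0,0,0]],[0.65,[0,0,0],[0,0,0]]]'
python3 - <<'E'
from h import *
go([.6115,.0035,.033],10.1)
E
```

```text
t: 10.25
eef_pos: [0.6117, 0.0033, 0.1235]
tcp_rot: [[0.984, 0.176, -0.002], [0.176, -0.984, -0.0], [-0.002, -0.0, -1.0]]
force: [1.0, 0.3, -0.3]
grip_width: 0.0554
grip_force: 0.0
shift before turn [-0.01 -0.02  9.05] after turn [-0.02 -0.02  9.05] turn [-0.     0.002  0.001]
```

```bash
python3 -m creep '[[0.65,[0,0,3],[0,0,0]],[0.65,[0,0,3],[0,0,0]],[0.65,[0,0,2],[0,0,0]],[0.65,[0,0,1],[0,0,0]],[0.65,[0,0,0],[0,0,0]],[0,[0,0,0],[0,0,0]],[0,[0,0,0],[0,0,0]],[0,[0,0,0],[0,0,0]],[0,[0,0,0],[0,0,0]],[0,[0,0,0],[0,0,0]]]'
```

```text
t: 11.25
eef_pos: [0.6126, 0.005, 0.0359]
tcp_rot: [[0.984, 0.177, 0.002], [0.177, -0.984, 0.002], [0.002, -0.001, -1.0]]
force: [-1.0, 2.7, 6.4]
grip_width: 0.0138
grip_force: 58.5
```

Gripped. I'll lift the tube and look.

```bash
python3 -m creep '[[0,[0,0,-1],[0,0,0]],[0,[0,0,-2],[0,0,0]],[0,[0,0,-3],[0,0,0]],[0,[0,0,-3],[0,0,0]],[0,[0,0,-2],[0,0,0]],[0,[0,0,0],[0,0,0]],[0,[0,0,0],[0,0,0]]]'
python3 - <<'E'
from h import *
held(.02,.13); held(-.13,-.02)
y=np.radians(-1.26)
go([.5768,-.3034,.14],-1.26)
E
```

```text
t: 11.95
eef_pos: [0.6119, 0.0027, 0.1449]
tcp_rot: [[0.984, 0.175, 0.001], [0.175, -0.984, -0.001], [0.001, 0.001, -1.0]]
force: [-0.5, 0.2, -0.2]
grip_width: 0.0137
grip_force: 58.5Traceback (most recent call last):
  File "<stdin>", line 2, in <module>
  File "h.py", line 26, in held
    r=Q[m]; a=np.polyfit(r[:,0],r[:,1],1); b=np.polyfit(r[:,0],r[:,2],1)
              ~~~~~~~~~~^^^^^^^^^^^^^^^^^
    raise TypeError("expected non-empty vector for x")
TypeError: expected non-empty vector for x
```

```bash
sed -i 's/        r=Q\[m\];/        r=Q[m]\n        if len(r)<20: continue\n       /' h.py
python3 - <<'E'
from h import *
held(.02,.13); held(-.13,-.02)
go([.5768,-.3034,.145],-1.26)
P=np.load("top0.npy")
for x0 in(.65,.50):
  for lo,hi in ((-.02,0),(0,.02)):
    m=(P[...,0]>x0+lo)&(P[...,0]<x0+hi)&(abs(P[...,1]+.303)<.04)&(P[...,2]>.03)
    q=P[m]; t=q[q[:,2]>.058]; l=t[t[:,1]>-.303]; r=t[t[:,1]<-.303]
    print(x0,"flat edges",l[:,1].min(),l[:,1].max(),r[:,1].min(),r[:,1].max(),"deep y",q[np.argsort(q[:,2])[:15],1].mean())
E
```

```text
side 153 tool-frame: y= [-0.0038 -0.0055] z= [-0.0032  0.0045] xrange [0.0201 0.0969 0.0971] zq [-0.0028  0.0039]
side 156 tool-frame: y= [-0.0081 -0.0067] z= [-0.0087  0.0026] xrange [-0.101  -0.0227 -0.02  ] zq [-0.0025  0.0027]
shift before turn [-8.75 29.57 -0.18] after turn [-2.74 30.72 -0.19] turn [0.    0.002 0.199]
0.65 flat edges -0.28172312291135915 -0.2707383467364187 -0.3391109769557753 -0.32834177140292603 deep y -0.2944842656571458
0.65 flat edges -0.2795873941411744 -0.2709918693935283 -0.3392411447074812 -0.32844939799702744 deep y -0.29015816160846697
0.5 flat edges -0.27788680344625294 -0.26977619919088847 -0.3345744417788076 -0.32475170799738695 deep y -0.3031236062775876
0.5 flat edges -0.27863297597796777 -0.2693792281064682 -0.3350721107687376 -0.32532297655116704 deep y -0.3020178631790767
```

```bash
python3 -m creep '[[0,[-0.2,2,0],[0,0,0.05]],[0,[-0.5,3,0],[0,0,0.05]],[0,[-0.5,4,0],[0,0,0.05]],[0,[-0.5,4,0],[0,0,0.05]],[0,[-0.3,4,0],[0,0,0]],[0,[0,4,0],[0,0,0]],[0,[0,4,0],[0,0,0]],[0,[0,3,0],[0,0,0]],[0,[0,2,0],[0,0,0]],[0,[0,0,0],[0,0,0]],[0,[0,0,0],[0,0,0]]]'
python3 - <<'E'
from h import *
held(.02,.13); held(-.13,-.02)
go([.5788,-.3034,.075],-1.26)
E
```

```text
t: 13.3
eef_pos: [0.5992, -0.2969, 0.1439]
tcp_rot: [[1.0, -0.024, -0.001], [-0.024, -1.0, 0.001], [-0.001, -0.001, -1.0]]
force: [-0.6, 0.1, -1.3]
grip_width: 0.0138
grip_force: 58.5
top 136 tool-frame: y= [ 0.07   -0.0065] z= [-0.0125 -0.0001] xrange [0.0439 0.0979 0.0988] zq [-0.0057 -0.0013]
side 101 tool-frame: y= [ 0.0356 -0.01  ] z= [0.0165 0.003 ] xrange [0.0221 0.0973 0.0982] zq [-0.0027  0.0034]
top 242 tool-frame: y= [ 0.0019 -0.0012] z= [-0.0115 -0.0019] xrange [-0.1008 -0.0218 -0.0201] zq [-0.0057 -0.0018]
side 108 tool-frame: y= [-0.0082 -0.0074] z= [-0.004   0.0033] xrange [-0.1    -0.023  -0.0207] zq [-0.0029  0.0024]
shift before turn [-2.1   0.91  6.92] after turn [-2.1   0.9   6.93] turn [-0.001  0.     0.002]
```

```bash
python3 -m creep '[[0,[-1,0.4,0],[0,0,0]],[0,[-1.1,0.4,0],[0,0,0]],[0,[0,0,2],[0,0,0]],[0,[0,0,3],[0,0,0]],[0,[0,0,2],[0,0,0]],[0,[0,0,0],[0,0,0]],[0,[0,0,0],[0,0,0]],[0,[0,0,0],[0,0,0]]]'
python3 - <<'E'
from h import *
go([.5788,-.3034,.032],-1.26)
p=snapshot("top");q=snapshot("side")
cv2.imwrite("pics/c1.png",np.hstack([cv2.resize(p["frame"][90:210,280:400],(400,400)),cv2.resize(q["frame"][110:230,180:300],(400,400))]))
E
```

```text
t: 14.3
eef_pos: [0.5788, -0.3056, 0.0757]
tcp_rot: [[1.0, -0.023, 0.002], [-0.023, -1.0, -0.001], [0.002, 0.001, -1.0]]
force: [-0.0, 0.3, -0.1]
grip_width: 0.0141
grip_force: 58.5
shift before turn [-0.02 -0.23  4.37] after turn [-0.01 -0.22  4.37] turn [ 0.001 -0.002 -0.001]
```

View pics/c1.png

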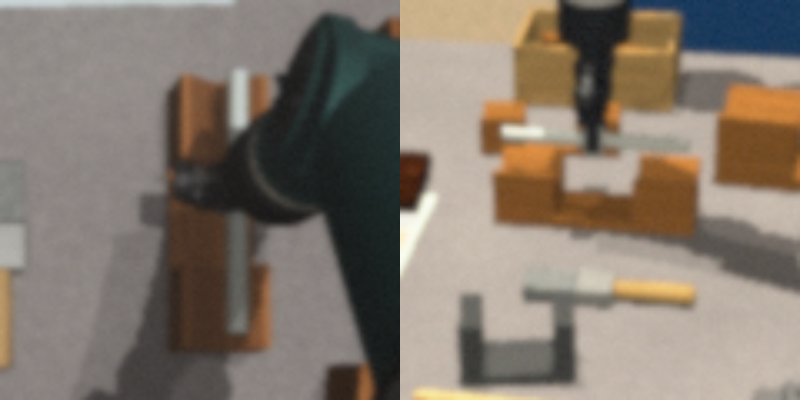

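The tube is above the middle cradle's two blocks (top crop column 238, blocks 172–272, partly parallax). Lowering in steps.

```bash
python3 -m creep '[[0,[0,-0.2,1],[0,0,0]],[0,[0,0,1.5],[0,0,0]],[0,[0,0,1],[0,0,0]],[0,[0,0,0.3],[0,0,0]],[0,[0,0,0],[0,0,0]],[0,[0,0,0],[0,0,0]]]'
python3 - <<'E'
from h import *
go([.5788,-.3034,.032],-1.26); print(env.get_state()["force"])
p=snapshot("top"); P=cloud(p)
for a,b in((.48,.53),(.62,.67)):
  m=(P[...,0]>a)&(P[...,0]<b)&(abs(P[...,1]+.303)<.045)&(P[...,2]>.04)&(P[...,2]<.08)
  q=P[m]; f=p["frame"][m].astype(int); g=(abs(f[:,2]-f[:,0])<25)&(f[:,1]>90); print(g.sum(),np.percentile(q[g],[5,50,95],axis=0).round(4).tolist())
E
```

```text
t: 15.0
eef_pos: [0.5784, -0.303, 0.0361]
tcp_rot: [[1.0, -0.023, -0.0], [-0.023, -1.0, 0.0], [-0.0, -0.0, -1.0]]
force: [0.6, 0.2, -0.8]
grip_width: 0.0142
grip_force: 58.5
shift before turn [0.04 0.04 0.41] after turn [0.04 0.04 0.41] turn [-0.     0.    -0.001]
[ 0.59712496  0.22972979 -0.76252401]
77 [[0.4825, -0.3072, 0.0538], [0.5031, -0.3016, 0.0572], [0.5269, -0.2968, 0.0608]]
88 [[0.6328, -0.3116, 0.0516], [0.6511, -0.3035, 0.0567], [0.6678, -0.2985, 0.0601]]
```

```bash
python3 -m creep '[[0,[0,0,0.3],[0,0,0]],[0,[0,0,0],[0,0,0]],[0,[0,0,0],[0,0,0]]]'; python3 -m creep '[[0,[0,0,0.2],[0,0,0]],[0,[0,0,0],[0,0,0]],[0,[0,0,0],[0,0,0]]]'
```

```text
t: 15.35
eef_pos: [0.5783, -0.303, 0.0334]
tcp_rot: [[1.0, -0.023, 0.0], [-0.023, -1.0, -0.0], [0.0, 0.0, -1.0]]
force: [-0.4, -0.2, -0.6]
grip_width: 0.0143
grip_force: 58.5
t: 15.65
eef_pos: [0.5786, -0.3031, 0.0314]
tcp_rot: [[1.0, -0.023, 0.001], [-0.023, -1.0, -0.0], [0.001, 0.0, -1.0]]
force: [0.3, -1.0, 0.6]
grip_width: 0.0139
grip_force: 58.6
```

```bash
python3 -m creep '[[0,[0,0,0.1],[0,0,0]],[0,[0,0,0],[0,0,0]],[0,[0,0,0],[0,0,0]]]'
```

```text
t: 15.95
eef_pos: [0.5786, -0.3032, 0.031]
tcp_rot: [[1.0, -0.023, 0.001], [-0.023, -1.0, -0.001], [0.001, 0.001, -1.0]]
force: [-0.3, 0.3, 5.9]
grip_width: 0.0143
grip_force: 59.1
```

Seated with contact on the blocks. Now release and rise.

```bash
python3 -m creep '[[0.15,[0,0,0],[0,0,0]],[0.3,[0,0,0],[0,0,0]],[0.6,[0,0,0],[0,0,0]],[0.6,[0,0,0],[0,0,0]],[0.6,[0,0,0],[0,0,0]],[0.6,[0,0,-3],[0,0,0]],[0.6,[0,0,-4],[0,0,0]],[0.6,[0,0,-4],[0,0,0]],[0.6,[0,-4,-2],[0,0,0]],[0.6,[0,-4,0],[0,0,0]],[0.6,[0,-4,0],[0,0,0]],[0.6,[0,0,0],[0,0,0]]]'
python3 - <<'E'
from h import *
p=snapshot("top");q=snapshot("side")
cv2.imwrite("pics/c2.png",np.hstack([cv2.resize(p["frame"][90:210,280:400],(400,400)),cv2.resize(q["frame"][110:230,180:300],(400,400))]))
P=cloud(p); f=p["frame"].astype(int); m=(abs(P[...,1]+.303)<.03)&(abs(P[...,0]-.577)<.14)&(P[...,2]>.04)&(P[...,2]<.08)&(abs(f[...,2]-f[...,0])<30)&(f[...,1]>90)
r=P[m]; print(m.sum(),r.min(0).round(4),r.max(0).round(4),r.mean(0).round(4),np.polyfit(r[:,0],r[:,1],1).round(4))
E
```

```text
t: 17.15
eef_pos: [0.5818, -0.1743, 0.1606]
tcp_rot: [[1.0, -0.013, 0.0], [-0.013, -1.0, 0.005], [0.0, -0.005, -1.0]]
force: [0.2, 0.1, -0.5]
grip_width: 0.0513
grip_force: 0.0Traceback (most recent call last):
  File "<stdin>", line 5, in <module>
    return umr_minimum(a, axis, None, out, keepdims, initial, where)
ValueError: zero-size array to reduction operation minimum which has no identity
```

View pics/c2.png

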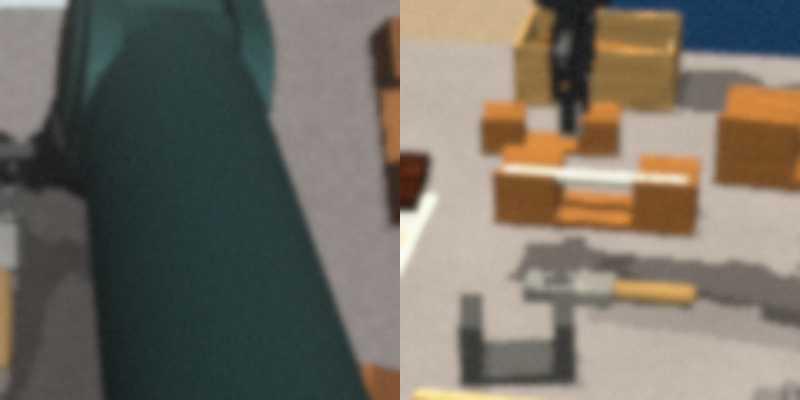

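The side crop shows the tube down in both grooves, (505,170) to (688,180). I'll move the arm out of the top view for a final measurement.

```bash
python3 -m creep '[[0.6,[0,-4,0],[0,0,0]],[0.6,[0,-4,0],[0,0,0]],[0.6,[0,-4,0],[0,0,0]],[0.6,[0,-4,0],[0,0,0]],[0.6,[0,-3,0],[0,0,0]],[0.6,[0,0,0],[0,0,0]],[0.6,[0,0,0],[0,0,0]]]'
python3 - <<'E'
from h import *
p=snapshot("top")
P=cloud(p); f=p["frame"].astype(int); m=(abs(P[...,1]+.303)<.03)&(abs(P[...,0]-.577)<.14)&(P[...,2]>.035)&(P[...,2]<.08)&(abs(f[...,2]-f[...,0])<30)&(f[...,1]>90)
r=P[m]; print(m.sum(),r.min(0).round(4),r.max(0).round(4),r.mean(0).round(4),np.polyfit(r[:,0],r[:,1],1).round(4))
E
```

```text
t: 17.95
eef_pos: [0.5857, 0.006, 0.1601]
tcp_rot: [[1.0, -0.024, -0.0], [-0.024, -1.0, -0.001], [-0.0, 0.001, -1.0]]
force: [-0.4, -1.0, 0.2]
grip_width: 0.0513
grip_force: 0.0
450 [ 0.4779 -0.3138  0.0366] [ 0.6827 -0.2945  0.0571] [ 0.5758 -0.3021  0.0506] [-0.0139 -0.2941]
```

The tube spans x from 0.478 to 0.678 and its mean is (0.576, -0.302), within 2 mm of the seat and lined up with the grooves. Handing in.

```bash
python3 -c "
from workcell import ticket
print(ticket.sign_off())"
```

```text
the job is handed in; nothing more can be done
None
```

The job is handed in: the thick tube was laid on the V-block, let go, picked up again by its middle and laid in both grooves of the middle-sized cradle, where I measured it within about 2 mm of the seat lengthwise and sideways; sign-off gave no verdict.

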